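# Snap the keeper bar onto the label roll holder

## Task

Fit the orange keeper bar on the label roll holder: lay it across the two yellow snap hooks so that they enter its two windows, and let go of it while it still rests on top of the hooks. Then press it straight down until both ends have clicked fully home under the hooks. Leave the sugar dredger where it stands.

Things in the scene. Friction and masses are not known exactly. Their poses are not given: they have to be found in the camera images.
- keeper_bar: Loose orange plastic bar, about 70 g, lying flat, grip up. Plate 38 (x) x 176 (y) x 6 (z) mm; in its middle a finger grip 14 (x) x 40 (y) mm rising to z = 28.5 mm, to be gripped across x. White press marks on the plate's top at y = +38 and -38 mm. A window at each end. Origin: centre of the plate's underside; y along the bar, z up. It may go on either way round.
- bar_end_a (a point): centre of the bar's window (18 x 16 mm in the bar's x, y, right through) at y = +62 mm, at the level of the plate's underside
- bar_end_b (a point): centre of the bar's equal window at y = -62 mm, at the level of the plate's underside
- holder: Grey holder fixed to the table, with a white label roll 92 mm across, top 48 mm above the table. Base 112 (x) x 196 (y) x 8 mm; at y = +84 and -84 mm a tower 40 x 16 mm, top (the bar's seat) 51 mm above the table; a yellow snap hook at y = +66 and -66 mm. Origin: centre of the base's underside, on the table; x across, y from hook to hook, z up.
- holder_seat (a point): middle of the holder at the height of the towers' tops, 51 mm above the table: the fitted bar's origin comes here, bar y along the holder's y. Laid on the hooks before pressing, the bar's underside is about 67 mm above the table (17 mm higher). It may be about 4 mm off in x or y and still drop over the tips.
- hook_left (a joint): spring bend of the hook at the holder's y = +66 mm: 0 upright, grows (rad) as its head bends inward to the roll, up to about 0.1 as the bar passes the barb, back near 0 once clicked. Pushing one end over its hook takes roughly 5 to 9 N at the press mark, both at once about 10 to 15 N in the middle; the bar's weight does not do it.
- hook_right (a joint): the same for the hook at the holder's y = -66 mm
- hook_left_tip (a point): top of the hook at the holder's y = +66 mm, 71.5 mm above the table. Arm 12 (x) x 5 (y) mm; head 13 mm wide in x, tapering to 6 at the tip, sloping outward (away from the roll) to a barb 8 mm beyond the arm's centre line, its flat underside 58.5 mm above the table
- hook_right_tip (a point): top of the equal hook at the holder's y = -66 mm, 71.5 mm above the table, its barb likewise pointing outward
- sugar_dredger: pale grey steel sugar dredger with a perforated dome, 70 mm across, 116 mm high, standing loose on the table; a bystander. Origin: centre of its underside.

How it is judged:
By the outcome, as a careful person would: the job done as asked, in the order asked, and still so for the second after the job is handed in, with the robot touching nothing.
It also fails if it takes over 61 s, if anything falls off the work surface, if the arm or the gripper's body presses on something with over 40 N, if the wrist force passes 120 N, or if a joint passes its speed limit or range.

## Robot

A 6-joint arm with a two-finger parallel gripper is mounted at the origin on the work surface; the furniture and walls round the work are solid. World frame = base frame: x ahead of the robot, y to its left, z up, the work surface at z = 0. Lengths are in mm, angles in rad, forces in N, time in s.
With the tool pointing down it reaches from about 275 to 750 mm from the base axis. Payload 10.2 kg.
Tool frame: the origin (TCP) lies between the finger pads; the fingertips stand 17 mm ahead of it and the grasp point (between the pads) lies 2 mm behind it; y points along the fingers, x is the direction in which the jaws open and shut, and the axes are right-handed (so a half turn about y gives the same grasp; the last joint's range is limited). The gripper opens to 85 mm and grips with 20 to 120 N. Pads are 22 mm wide; open, the fingers measure 114 mm over their backs; the gripper's body (76 mm by 85 mm) begins 54 mm behind the grasp point. The pads swing forward as they close: fully open they stand 13 mm farther back than shut.
Start: joints at [1.108, 0.313, 1.498, -0, 1.331, -0.223], TCP at [124.705, 509.98, 248.294] pointing down, gripper open.
Joint ranges: [-2.94, 2.94], [-0.97, 2.17], [0.19, 2.56], [-1.23, 4.37], [0.02, 3.11], [-2.88, 2.88]. Speed limits (rad/s): [2.39, 2.39, 3.01, 3.14, 3.14, 3.14].

## Interface

Orientations are given as a unit quaternion [w, x, y, z].
In Python, from rig import ctrl gives the robot as it stands.
- The arm moves only by the tool jog_arm, never from a script. Its argument "targets" is a list of rows, each an object with "offset": the shift along the tool's x, y, z in m, a list of three; "yaw": the turn about the tool's y in rad. In form: [{"offset": [dx, dy, dz], "yaw": yaw}, ...]. A call has 1 to 12 rows; each row is the pose to reach, as a shift and turn from the pose measured when the call began, along the tool's axes at that moment; what a row does not reach only later rows make up. A row lasts 1/12 s, in which the tool goes at most 41.7 mm and 7.16 degrees, less where a joint would pass 70% of its speed; a pose out of reach is approached as far as the arm can. A call with a gripper value outside its range is refused whole. "fingers" is the finger opening in m, from 0 to 0.0854, set as the call begins (left out, the last holds). The fingers move at their own pace and stop on an object; "grip_force" is the grip in N (left out, the last holds). Time passes only in rows, so rows that repeat a pose let the fingers close. It gives the time, the measured TCP pose, the force and the opening at its end, in the units of the state.
- ctrl.sense(): the state, without advancing time (a new reading comes with each control period).
- ctrl.capture(name): name is "scene" or "top" or "wrist"; returns a dict with "img" (384x512x3 uint8, red, green, blue), "intrinsics" (3x3 intrinsics, pixels), "k1" (the pictures are not rectified: a ray, as slopes to the right and down, at radius r is drawn at 1 + k1 r^2 times it, then the intrinsics apply), "T" (4x4, takes a point from camera to world coordinates); the wrist camera has in their place "mount" (4x4, takes a point from camera to tool coordinates, whose origin is the TCP and whose axes are the tool frame's). Camera axes: x right, y up, looking along -z (the intrinsics and any distortion apply to the point x, -y, -z); pixel columns grow to the right and rows downward; lengths in mm; the calibration is good to about 2 mm. A picture is of the moment at which its call begins: read the wrist's pose just before it. There is no depth.
- ctrl.finish_job(): hands the job in, once; it reports no verdict.
Trained networks look in the newest picture that a camera, given by its name, has taken for a name from the list of things; names that differ only in an ending like _2 or _b are one class to them, and where a whole thing is asked for, a point or a joint stands for the part that bears it (a point fixed in the world has none). Each returns a list of dicts, best first, with "score" (0 to 1); they miss things now and then, are a little off and sometimes report something else, mostly with a low value. They report only what shows in the picture. A call takes as long as a camera call.
- ctrl.boxes_of(camera, target): "box" ([left, top, right, bottom] in pixels, round what is visible of it).
- ctrl.regions_of(camera, target): "region" (384x512 bool, what is visible of it) and "box" ([left, top, right, bottom] in pixels, round what is visible of it).
The state is a dict: "time_s": time; "joints": joint angles; "dq": joint speeds; "tau": joint torques, N m; "eef_pos": TCP position; "ee_rot": TCP orientation; "force": force on the tool from outside, world axes, zero at the start; "wrist_torque": the same for the moment, N m; "grip_width": opening from 0.0 (shut) to 1.0 (fully open).
Only numpy, scipy, OpenCV 4.12 (cv2) and the standard library are available. Lean on these libraries where they do the work, as an engineer would, in place of code of your own. Each camera call takes 0.05 s, during which the arm holds its last target.

## Working session

There is one attempt and no reset: what is moved stays moved. The work goes in short steps, Python scripts to look and compute and a tool call to move; the robot and the scene stay as the last step left them, time stands still between calls to the robot, and variables do not carry over. Pictures are saved under pics/ and viewed, and the job is handed in when it is done.

Besides the shell and the picture viewer there is one more tool, called after ">>>" in YAML: its name, and indented under it one key for each argument. jog_arm: Moves the arm, as the interface text tells. Its arguments: {"type":"object","properties":{"targets":{"type":"array"},"fingers":{"type":"number"},"grip_force":{"type":"number"}},"required":["targets"]}

```bash
ls; mkdir -p pics; python3 - <<'E'
from rig import ctrl
import cv2,pickle
print(ctrl.sense())
for n in ["scene","top","wrist"]:
    c=ctrl.capture(n); cv2.imwrite(f"pics/{n}0.png",c["img"][:,:,::-1])
    print(n,{k:v for k,v in c.items() if k!="img"})
    pickle.dump(c,open(f"{n}0.pkl","wb"))
    for t in ["keeper_bar","holder","sugar_dredger","hook_left_tip"]:
        print(t,[(r["box"],round(r["score"],2)) for r in ctrl.boxes_of(n,t)][:3])
E
```

```text
pics
{'time_s': 0.0, 'joints': array([ 1.10759863e+00,  3.13449149e-01,  1.49844992e+00,  1.33239553e-05,
        1.33101990e+00, -2.23389240e-01]), 'dq': array([-0.00053382,  0.00068599, -0.00050962,  0.00134689,  0.00194534,
       -0.00053605]), 'tau': array([-1.38956708e-03, -4.12267435e+01, -2.59738863e+01, -3.55367292e-04,
        4.16901894e-03,  1.07143376e-05]), 'eef_pos': array([124.58759403, 509.75155446, 247.73067447]), 'ee_rot': array([-0.55602269,  0.55641567,  0.43617471, -0.4370263 ]), 'force': array([ 0.13990751, -0.06778193, -0.10638091]), 'wrist_torque': array([-0.01302353, -0.03499432,  0.0316972 ]), 'grip_width': 1.0016040627369522}
scene {'intrinsics': array([[481.22564578,   0.        , 258.41934362],
       [  0.        , 481.22564578, 193.7283892 ],
       [  0.        ,   0.        ,   1.        ]]), 'k1': -0.10270412753301184, 'T': array([[-9.95342166e-01, -6.40583862e-02,  7.20450923e-02,
         5.93266569e+02],
       [ 9.51323551e-02, -5.31603126e-01,  8.41634096e-01,
         1.22471004e+03],
       [-1.56143257e-02,  8.44567724e-01,  5.35221032e-01,

[... 945 characters left out ...]
8.0, 215.5, 377.8, 245.1], 0.81)]
hook_left_tip []
wrist {'intrinsics': array([[304.46877667,   0.        , 258.67832917],
       [  0.        , 304.46877667, 193.73147745],
       [  0.        ,   0.        ,   1.        ]]), 'k1': -0.056837593340953285, 'mount': array([[ 9.99999695e-01, -2.54923762e-04,  7.37863440e-04,
        -7.07449080e-01],
       [ 7.80658566e-04,  3.27620667e-01, -9.44809023e-01,
        -1.27004286e+02],
       [-8.85041727e-07,  9.44809311e-01,  3.27620766e-01,
         8.56875543e+01],
       [ 0.00000000e+00,  0.00000000e+00,  0.00000000e+00,
         1.00000000e+00]])}
keeper_bar [([160.7, 328.7, 203.6, 365.5], 0.73)]
holder []
sugar_dredger []
hook_left_tip []
```

View pics.

View pics/top0.png

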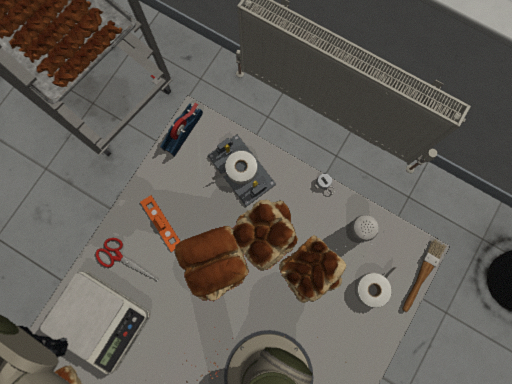

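View pics/scene0.png

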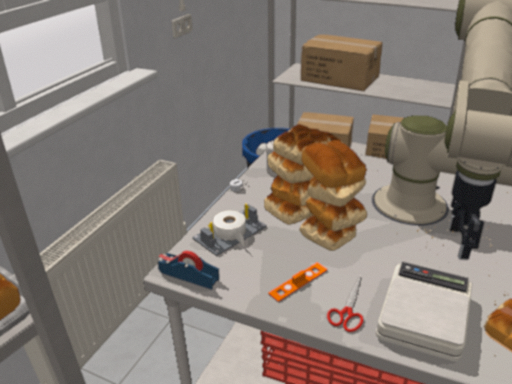

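View pics/wrist0.png

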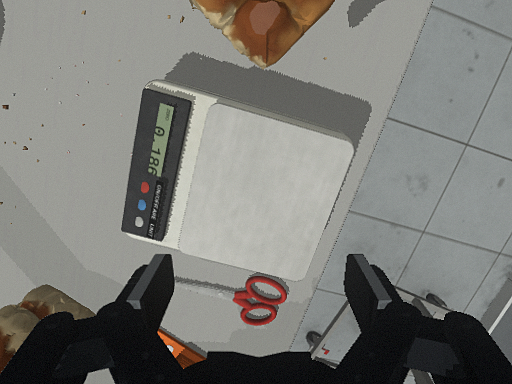

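```bash
cat > h.py <<'E'
import numpy as np,cv2,pickle
from scipy.spatial.transform import Rotation as R
def ray(c,uv,T):
    uv=np.atleast_2d(np.array(uv,float)); 
    p=cv2.undistortPoints(uv[:,None,:],c["intrinsics"],np.array([c["k1"],0,0,0,0.]))[:,0]
    d=np.c_[p[:,0],-p[:,1],-np.ones(len(p))]@T[:3,:3].T
    return T[:3,3],d
def onz(c,uv,z,T=None):
    o,d=ray(c,uv,c["T"] if T is None else T); return o+d*((z-o[2])/d[:,2])[:,None]
def proj(c,P,T=None):
    T=c["T"] if T is None else T
    q=(np.atleast_2d(P)-T[:3,3])@T[:3,:3]; 
    s=np.c_[q[:,0],-q[:,1]]/(-q[:,2:3]); s=s*(1+c["k1"]*(s**2).sum(1,keepdims=True))
    return s@c["intrinsics"][:2,:2].T+c["intrinsics"][:2,2]
def toolT(s):
    w,x,y,z=s["ee_rot"]; T=np.eye(4); T[:3,:3]=R.from_quat([x,y,z,w]).as_matrix(); T[:3,3]=s["eef_pos"]; return T
E
python3 - <<'E'
from h import *
for n in ["top","scene"]:
    c=pickle.load(open(n+"0.pkl","rb")); im=c["img"]; hsv=cv2.cvtColor(im,cv2.COLOR_RGB2HSV)
    x0,y0,x1,y1=dict(top=(130,120,290,260),scene=(190,190,340,310))[n]
    cv2.imwrite(f"pics/{n}_crop.png",cv2.resize(im[y0:y1,x0:x1],None,fx=5,fy=5,interpolation=2)[:,:,::-1])
    for nm,lo,hi in [("or",(7,200,150),(16,255,255)),("ye",(19,130,80),(32,255,255))]:
        m=cv2.inRange(hsv,lo,hi); m[:y0]=0;m[y1:]=0;m[:,:x0]=0;m[:,x1:]=0
        k,l,st,ce=cv2.connectedComponentsWithStats(m)
        for i in range(1,k):
            if st[i,4]>8: print(n,nm,st[i],ce[i].round(1), onz(c,ce[i],6 if nm=="or" else 65).round(1), cv2.minAreaRect(np.argwhere(l==i)[:,::-1].astype(np.float32)))
s=__import__("rig").ctrl.sense(); print(toolT(s).round(3))
E
```

```text
top or [141 196  38  55 305] [160.5 221.6] [[419.2 318.    6. ]] ((161.016845703125, 222.92697143554688), (57.55787658691406, 11.765976905822754), 57.9946174621582)
top ye [224 144   5   4  10] [226.4 145.6] [[634.8 129.2  65. ]] ((226.23074340820312, 145.8461456298828), (2.2188007831573486, 3.882901668548584), 56.30992889404297)
top ye [253 181   5   5  16] [254.9 182.8] [[526.8  45.1  65. ]] ((255.10000610351562, 182.8000030517578), (4.110960960388184, 3.4785051345825195), 71.56504821777344)
scene or [270 264  56  37 386] [296.  282.1] [[424.1 324.6   6. ]] ((297.18536376953125, 281.0149230957031), (12.471048355102539, 59.747650146484375), 57.03059387207031)
scene ye [245 204   4  15  40] [246.1 210.6] [[531.4  73.3  65. ]] ((246.5, 211.0), (3.0, 14.0), 0.0)
scene ye [209 223   4   9  25] [210.8 226.6] [[634.6 140.   65. ]] ((210.5, 227.0), (8.0, 3.0), 90.0)
[[ 2.38000e-01 -0.00000e+00 -9.71000e-01  1.24712e+02]
 [ 9.71000e-01 -0.00000e+00  2.38000e-01  5.09975e+02]
 [-0.00000e+00 -1.00000e+00  0.00000e+00  2.48280e+02]
 [ 0.00000e+00  0.00000e+00  0.00000e+00  1.00000e+00]]
```

View pics/top_crop.png

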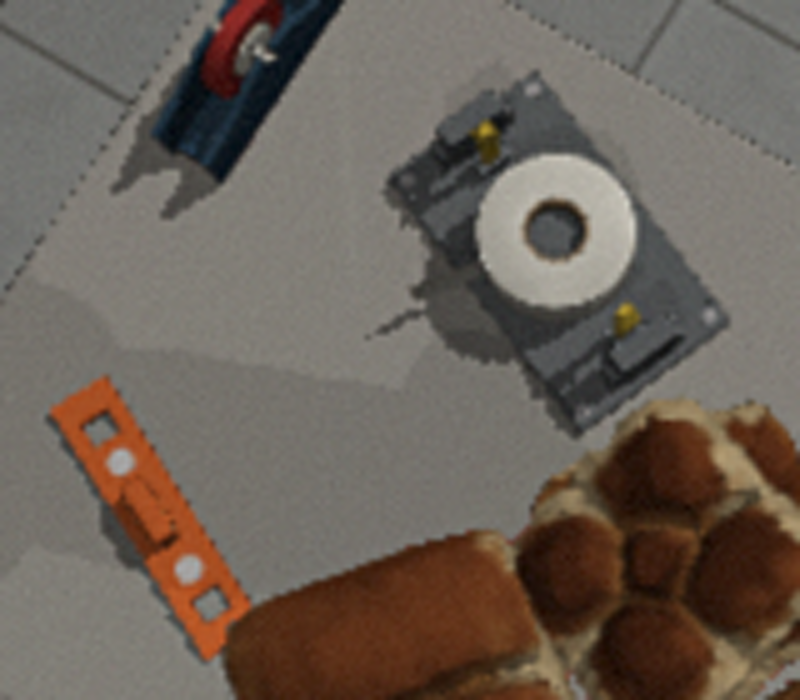

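View pics/scene_crop.png

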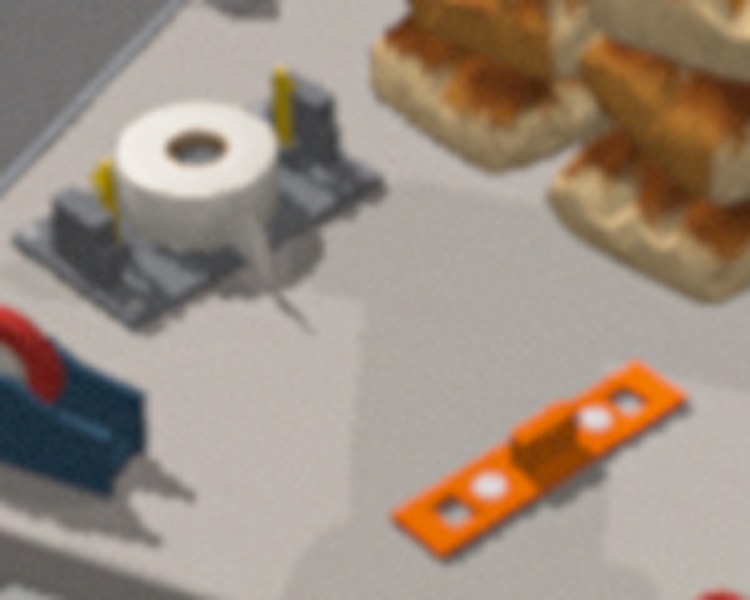

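```bash
cat > fit.py <<'E'
from h import *
from scipy.optimize import least_squares
C={n:pickle.load(open(n+"0.pkl","rb")) for n in ["top","scene"]}
off=dict(top=(130,120),scene=(190,190))
def px(n,p): return (np.array(p)+.5)/5-.5+np.array(off[n])
def fit(obs,x0):
    def W(x,P): 
        c,s=np.cos(x[2]),np.sin(x[2]); P=np.array(P,float); return np.array([x[0]+c*P[0]-s*P[1],x[1]+s*P[0]+c*P[1],P[2]])
    f=lambda x:np.concatenate([(proj(C[n],W(x,P))[0]-px(n,p)) for n,p,P in obs])
    r=least_squares(f,x0,x_scale=[1,1,.01]); return r.x,r.fun.reshape(-1,2).round(1)
bar=[("top",(120,462),(0,38,6)),("top",(188,570),(0,-38,6)),("top",(101,428),(0,62,3)),("top",(211,603),(0,-62,3)),
("scene",(490,487),(0,38,6)),("scene",(596,419),(0,-38,6)),("scene",(455,513),(0,62,3)),("scene",(629,401),(0,-62,3))]
hold=[("top",(535,70),(56,98,8)),("top",(728,322),(56,-98,8)),("top",(578,437),(-56,-98,8)),("top",(388,183),(-56,98,8)),
("scene",(138,330),(-56,98,4)),("scene",(15,240),(56,98,8)),("scene",(384,183),(-56,-98,8)),
("scene",(104,163),(0,66,71)),("scene",(282,70),(0,-66,71)),("top",(486,123),(0,66,71)),("top",(626,305),(0,-66,71))]
for sel in ["top","scene",""]:
  for nm,o,x0 in [("bar",bar,(420,320,.5)),("holder",hold,(580,90,-.9+.1))]:
    x,r=fit([q for q in o if q[0].startswith(sel)],np.array(x0)); print(sel,nm,x.round(3),r.tolist() if sel=="" else "")
E
python3 fit.py
```

```text
top bar [416.189 318.142  -0.963] 
top holder [580.634  87.451  -0.907] 
scene bar [416.685 317.414  -0.958] 
scene holder [581.605  89.664  -0.898] 
 bar [416.487 317.854  -0.96 ] [[0.2, -0.2], [0.2, -0.3], [-0.0, 0.0], [0.1, 0.1], [0.2, -0.1], [0.2, 0.1], [0.1, 0.0], [-0.1, 0.5]]
 holder [581.044  87.996  -0.904] [[-0.3, -0.4], [0.6, -0.4], [0.4, -0.9], [-0.8, -1.5], [-0.6, -0.1], [-0.7, -1.0], [1.0, -1.5], [0.8, 0.2], [0.2, 0.3], [-0.4, 1.4], [-0.6, 0.9]]
```

```bash
python3 - <<'E'
from h import *
C={n:pickle.load(open(n+"0.pkl","rb")) for n in ["top","scene"]}
def tri(a,b):
    o1,d1=ray(C["top"],a,C["top"]["T"]);o2,d2=ray(C["scene"],b,C["scene"]["T"]);d1=d1[0]/np.linalg.norm(d1);d2=d2[0]/np.linalg.norm(d2)
    t=np.linalg.lstsq(np.c_[d1,-d2],o2-o1,rcond=None)[0]; p=o1+t[0]*d1;q=o2+t[1]*d2; return ((p+q)/2).round(),np.linalg.norm(p-q).round(1)
print("front tower",tri((212,262),(335,160)))
print("back tower",tri((265,235),(297,138)))
for p in [(331,250),(300,228),(355,235)]: print("front base",p,onz(C["scene"],p,0).round())
for p in [(290,224),(265,207),(308,213)]: print("back base",p,onz(C["scene"],p,0).round())
for z in (150,200,250):
  print(z,"front",onz(C["top"],[(176,250),(182,228),(234,226),(248,277),(207,300)],z)[:,:2].round().tolist())
  print(z,"back",onz(C["top"],[(234,225),(250,203),(291,207),(297,235),(267,270)],z)[:,:2].round().tolist())
print("robot j", __import__("rig").ctrl.sense()["time_s"])
E
python3 -c "
import cv2;a=cv2.imread('pics/scene0.png')[110:260,250:380];cv2.imwrite('pics/br.png',cv2.resize(a,None,fx=4,fy=4))"
```

```text
front tower (array([297., 139., 251.]), np.float64(0.7))
back tower (array([369.,  17., 259.]), np.float64(18.2))
front base (331, 250) [[305. 201.   0.]]
front base (300, 228) [[374.  88.   0.]]
front base (355, 235) [[220. 141.   0.]]
back base (290, 224) [[400.  65.   0.]]
back base (265, 207) [[465. -35.   0.]]
back base (308, 213) [[336.  14.  -0.]]
150 front [[329.0, 242.0], [385.0, 230.0], [393.0, 96.0], [265.0, 58.0], [207.0, 158.0]]
150 back [[395.0, 97.0], [454.0, 57.0], [445.0, -50.0], [373.0, -65.0], [283.0, 10.0]]
200 front [[326.0, 233.0], [379.0, 221.0], [387.0, 94.0], [265.0, 57.0], [209.0, 153.0]]
200 back [[389.0, 94.0], [445.0, 56.0], [437.0, -46.0], [368.0, -60.0], [282.0, 12.0]]
250 front [[323.0, 224.0], [374.0, 213.0], [381.0, 91.0], [265.0, 56.0], [212.0, 148.0]]
250 back [[383.0, 92.0], [436.0, 55.0], [428.0, -41.0], [363.0, -55.0], [281.0, 13.0]]
robot j 0.75
```

View pics/br.png

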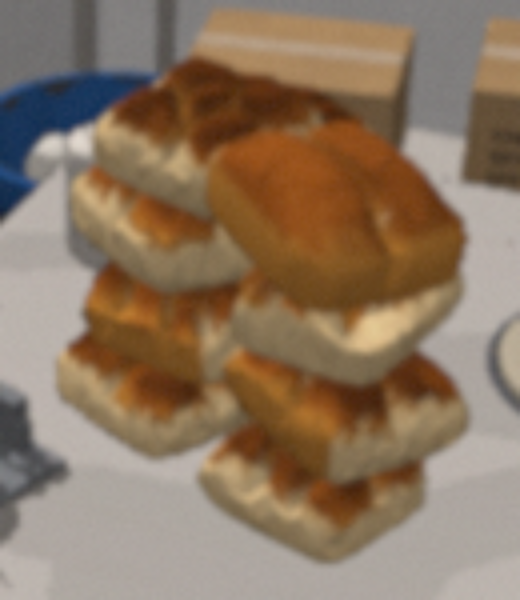

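```bash
python3 - <<'E'
from h import *
c=pickle.load(open("scene0.pkl","rb")); im=cv2.resize(c["img"][:,:,::-1],None,fx=1.5,fy=1.5,interpolation=2)
def dot(P,t,col):
    u=proj(c,P)[0]*1.5; 
    cv2.circle(im,tuple(int(v) for v in u),3,col,-1); cv2.putText(im,t,(int(u[0])+4,int(u[1])),0,.4,col,1)
for z in range(0,700,100): dot((124.7,510,z),str(z),(0,0,255)); dot((0,0,z),str(z),(255,0,0))
cv2.imwrite("pics/h.png",im[:450,350:])
E
```

```text
(no output)
```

View pics/h.png

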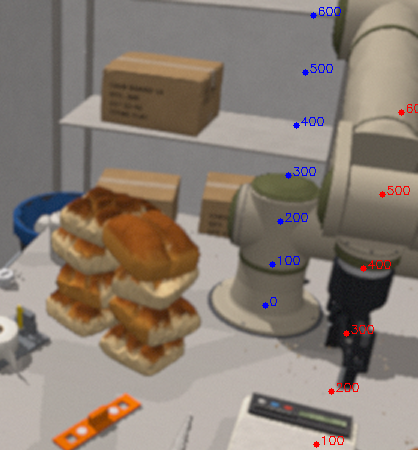

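>>> jog_arm:
  targets:
    - {"offset": [-0.008, 0.005, -0.024], "yaw": 0.1}
    - {"offset": [-0.018, 0.01, -0.05], "yaw": 0.22}
    - {"offset": [-0.03, 0.018, -0.085], "yaw": 0.34}
    - {"offset": [-0.042, 0.025, -0.118], "yaw": 0.46}
    - {"offset": [-0.054, 0.033, -0.152], "yaw": 0.58}
    - {"offset": [-0.066, 0.04, -0.186], "yaw": 0.7}
    - {"offset": [-0.078, 0.047, -0.22], "yaw": 0.82}
    - {"offset": [-0.09, 0.053, -0.254], "yaw": 0.94}
    - {"offset": [-0.102, 0.06, -0.286], "yaw": 1.06}
    - {"offset": [-0.11, 0.065, -0.31], "yaw": 1.18}
    - {"offset": [-0.115, 0.068, -0.324], "yaw": 1.3}
    - {"offset": [-0.117, 0.07, -0.329], "yaw": 1.42}

```text
time_s: 1.75
eef_pos: [418.3, 316.7, 177.8]
ee_rot: [-0.706, 0.706, -0.034, 0.034]
force: [-0.2, -0.5, 0.3]
grip_width: 0.997
```

>>> jog_arm:
  targets:
    - {"offset": [0, 0, 0], "yaw": 0.12}
    - {"offset": [0, 0, 0], "yaw": 0.24}
    - {"offset": [0, 0, 0], "yaw": 0.36}
    - {"offset": [0, 0, 0], "yaw": 0.48}
    - {"offset": [0, 0, 0], "yaw": 0.6}
    - {"offset": [0, 0, 0], "yaw": 0.72}
    - {"offset": [0, 0, 0], "yaw": 0.82}
    - {"offset": [0, 0, 0], "yaw": 0.864}
    - {"offset": [0, 0, 0], "yaw": 0.864}
    - {"offset": [0, 0, 0], "yaw": 0.864}

```text
time_s: 2.58
eef_pos: [418.3, 316.6, 177.8]
ee_rot: [-0.627, 0.627, -0.326, 0.327]
force: [0.7, -0.1, 0.2]
grip_width: 0.999
```

```bash
cat > look.py <<'E'
import sys
from h import *
from rig import ctrl
def look(tag,n="wrist"):
    s=ctrl.sense(); c=ctrl.capture(n); 
    T=toolT(s)
    c["Tw"]=T@c["mount"] if n=="wrist" else c["T"]
    c["s"]=s; pickle.dump(c,open(f"{tag}.pkl","wb")); cv2.imwrite(f"pics/{tag}.png",c["img"][:,:,::-1])
    print("pos",s["eef_pos"].round(1),"th",np.arctan2(T[1,0],T[0,0]).round(4),"j",s["joints"].round(2),"f",s["force"].round(1),"g",round(s["grip_width"],3),"t",s["time_s"], "tilt",T[2,:].round(4))
    return c
if __name__=="__main__": look(sys.argv[1],*sys.argv[2:])
E
python3 look.py w1
```

```text
pos [418.3 316.6 177.8] th -0.9598 j [ 0.42  0.38  1.6  -0.    1.16  1.38] f [ 0.7 -0.1  0.2] g 0.999 t 2.5833 tilt [ 3.000000e-04 -1.000000e+00 -4.000000e-04  1.777724e+02]
```

View pics/w1.png

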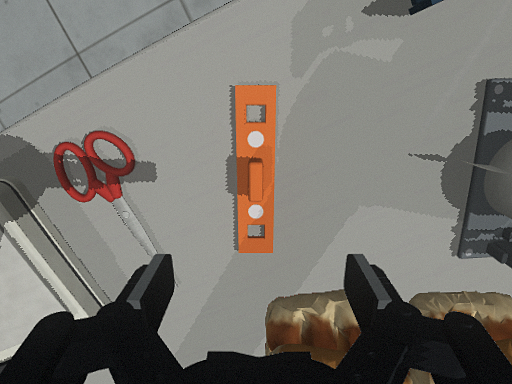

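```bash
python3 - <<'E'
from h import *
from rig import ctrl
s=ctrl.sense()
D=[(np.array([1.10759863,.313449149,1.49844992]),np.array([124.6,509.9,248.])),(s["joints"][:3],s["eef_pos"])]
A=[];b=[]
for j,p in D:
    x=p[0]*np.cos(j[0])+p[1]*np.sin(j[0]); l=-p[0]*np.sin(j[0])+p[1]*np.cos(j[0])
    A+= [[np.sin(j[1]),np.sin(j[1]+j[2]),0],[np.cos(j[1]),np.cos(j[1]+j[2]),1]]; b+=[x,p[2]]; print(j,x,l)
print(np.linalg.lstsq(np.array(A),np.array(b),rcond=None))
# bar measure from wrist
c=pickle.load(open("w1.pkl","rb")); T=c["Tw"]
hsv=cv2.cvtColor(c["img"],cv2.COLOR_RGB2HSV); g=c["img"]
for uv,z in [((255.5,139),6),((255.5,212),6),((256,114),3),((256,231.5),3)]: print(uv,onz(c,uv,z,T).round(1))
# refined marks
m=((hsv[...,1]<60)&(hsv[...,2]>150)).astype(np.uint8); m[:, :240]=0;m[:,272:]=0;m[:125]=0;m[222:]=0
k,l,st,ce=cv2.connectedComponentsWithStats(m)
for i in range(1,k):
    if st[i,4]>60: print(st[i],ce[i],onz(c,ce[i],6,T).round(1))
E
```

```text
[1.10759863 0.31344915 1.49844992] 511.8436415169051 116.35831142945473
[0.42456494 0.37820061 1.59939861] 511.64693407834613 116.2346971703783
(array([366.81451825, 410.05567808,  -1.9446358 ]), array([2.81029151]), np.int32(3), array([1.99295356, 1.42353623, 0.04099631]))
(255.5, 139) [[446.1 340.1   6. ]]
(255.5, 212) [[382.7 296.    6. ]]
(256, 114) [[465.8 353.2   3. ]]
(256, 231.5) [[362.9 281.6   3. ]]
[248 131  16  16 202] [255.27722772 138.66336634] [[446.2 340.5   6. ]]
[248 205  15  13 158] [255.32278481 211.00632911] [[383.5 296.8   6. ]]
```

```bash
python3 look.py s1 scene; python3 look.py t1 top; python3 -c "
import cv2,numpy as np
a=cv2.imread('pics/s1.png')[0:310,200:];b=cv2.imread('pics/t1.png')[110:384,100:420]
cv2.imwrite('pics/s1c.png',cv2.resize(a,None,fx=2,fy=2)[:600]);cv2.imwrite('pics/t1c.png',cv2.resize(b,None,fx=2,fy=2))"
```

```text
pos [418.3 316.7 177.8] th -0.9598 j [ 0.42  0.38  1.6  -0.    1.16  1.38] f [ 0.2  0.3 -0.5] g 0.996 t 2.6333 tilt [ 2.000000e-04 -1.000000e+00 -2.000000e-04  1.777851e+02]
pos [418.3 316.7 177.8] th -0.96 j [ 0.42  0.38  1.6  -0.    1.16  1.38] f [0.7 0.  1.6] g 0.996 t 2.6833 tilt [ 3.000000e-04 -1.000000e+00 -3.000000e-04  1.777866e+02]
```

View pics/s1c.png

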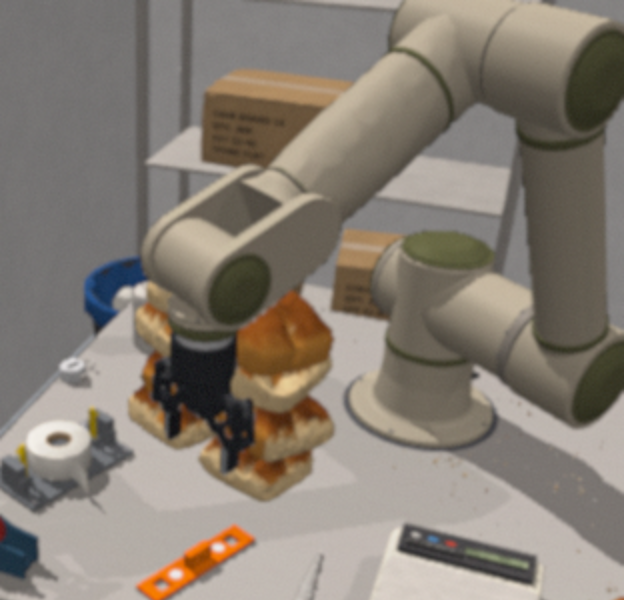

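View pics/t1c.png

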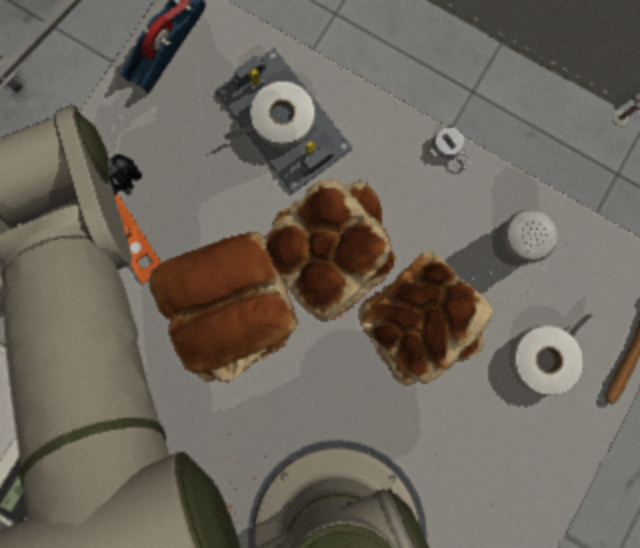

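>>> jog_arm:
  targets:
    - {"offset": [-0.001, 0.015, -0.001], "yaw": 0}
    - {"offset": [-0.003, 0.035, -0.0015], "yaw": 0}
    - {"offset": [-0.003, 0.06, -0.0015], "yaw": 0}
    - {"offset": [-0.003, 0.085, -0.0015], "yaw": 0}
    - {"offset": [-0.003, 0.11, -0.0015], "yaw": 0}
    - {"offset": [-0.003, 0.13, -0.0015], "yaw": 0}
    - {"offset": [-0.003, 0.142, -0.0015], "yaw": 0}
    - {"offset": [-0.003, 0.149, -0.0015], "yaw": 0}
    - {"offset": [-0.003, 0.1515, -0.0015], "yaw": 0}
    - {"offset": [-0.003, 0.1515, -0.0015], "yaw": 0}
  fingers: 0.06

```text
time_s: 3.57
eef_pos: [415.4, 318.2, 26.3]
ee_rot: [-0.627, 0.627, -0.327, 0.327]
force: [0.4, -0.4, 0.2]
grip_width: 0.697
```

```bash
python3 look.py w2
```

```text
pos [415.4 318.2  26.3] th -0.96 j [ 0.43  0.6   1.73 -0.    0.82  1.39] f [ 0.4 -0.4  0.2] g 0.697 t 3.5667 tilt [ 2.00000e-04 -1.00000e+00 -4.00000e-04  2.62745e+01]
```

View pics/w2.png

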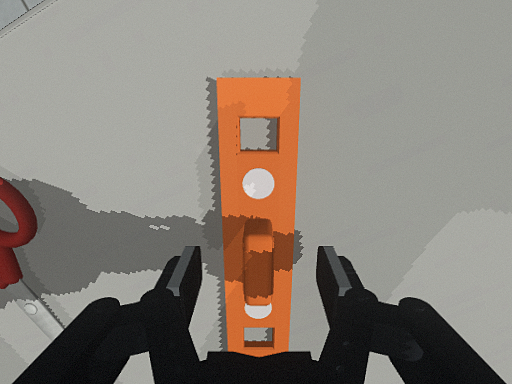

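Straddling the grip well-centred (grip at column 259, pads at 190 and 328). Close.

>>> jog_arm:
  targets:
    - {"offset": [0, 0, 0], "yaw": 0}
    - {"offset": [0, 0, 0], "yaw": 0}
    - {"offset": [0, 0, 0], "yaw": 0}
    - {"offset": [0, 0, 0], "yaw": 0}
    - {"offset": [0, 0, 0], "yaw": 0}
    - {"offset": [0, 0, 0], "yaw": 0}
    - {"offset": [0, 0, 0], "yaw": 0}
    - {"offset": [0, 0, 0], "yaw": 0}
    - {"offset": [0, 0, 0], "yaw": 0}
    - {"offset": [0, 0, 0], "yaw": 0}
  fingers: 0.0
  grip_force: 30

```text
time_s: 4.45
eef_pos: [416.0, 318.5, 27.3]
ee_rot: [0.628, -0.627, 0.326, -0.327]
force: [-0.6, -1.0, 5.6]
grip_width: 0.155
```

```bash
python3 look.py w3
```

```text
pos [416.  318.5  27.3] th -0.96 j [ 0.43  0.59  1.72 -0.    0.82  1.39] f [-0.6 -1.   5.6] g 0.155 t 4.45 tilt [ 6.00000e-04 -1.00000e+00  1.50000e-03  2.73462e+01]
```

View pics/w3.png

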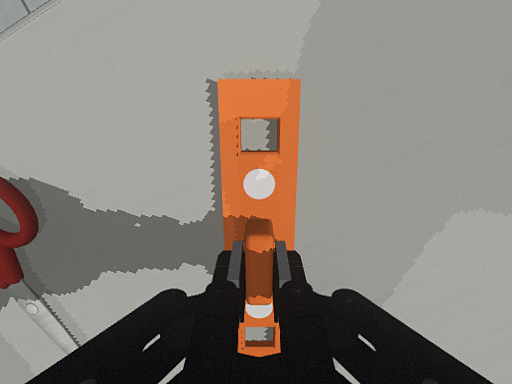

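>>> jog_arm:
  targets:
    - {"offset": [0, -0.006, 0], "yaw": 0}
    - {"offset": [0, -0.018, 0], "yaw": 0}
    - {"offset": [0, -0.035, 0], "yaw": 0}
    - {"offset": [0, -0.055, 0], "yaw": 0}
    - {"offset": [0, -0.075, 0], "yaw": 0}
    - {"offset": [0, -0.095, 0], "yaw": 0}
    - {"offset": [0, -0.11, 0], "yaw": 0}
    - {"offset": [0, -0.12, 0], "yaw": 0}
    - {"offset": [0, -0.123, 0], "yaw": 0}
    - {"offset": [0, -0.123, 0], "yaw": 0}

```text
time_s: 5.33
eef_pos: [415.9, 318.5, 150.6]
ee_rot: [0.628, -0.627, 0.326, -0.327]
force: [1.2, -0.3, -0.1]
grip_width: 0.153
```

```bash
python3 look.py w4; python3 look.py s4 scene; python3 -c "
import cv2,numpy as np
a=cv2.imread('pics/s4.png')[100:350,180:420];b=cv2.imread('pics/w4.png')[60:384,180:340]
a=cv2.resize(a,None,fx=2,fy=2);b=cv2.resize(b,(int(160*500/324),500));cv2.imwrite('pics/c4.png',np.hstack([a,b]))"
```

```text
pos [415.9 318.5 150.6] th -0.96 j [ 0.43  0.41  1.64 -0.    1.1   1.39] f [ 1.2 -0.3 -0.1] g 0.153 t 5.3333 tilt [ 8.00000e-04 -1.00000e+00  2.10000e-03  1.50613e+02]
pos [415.6 318.3 149.8] th -0.96 j [ 0.43  0.41  1.64 -0.    1.1   1.39] f [ 0.2  0.1 -1.8] g 0.155 t 5.3833 tilt [ 5.000000e-04 -1.000000e+00  7.000000e-04  1.498492e+02]
```

View pics/c4.png

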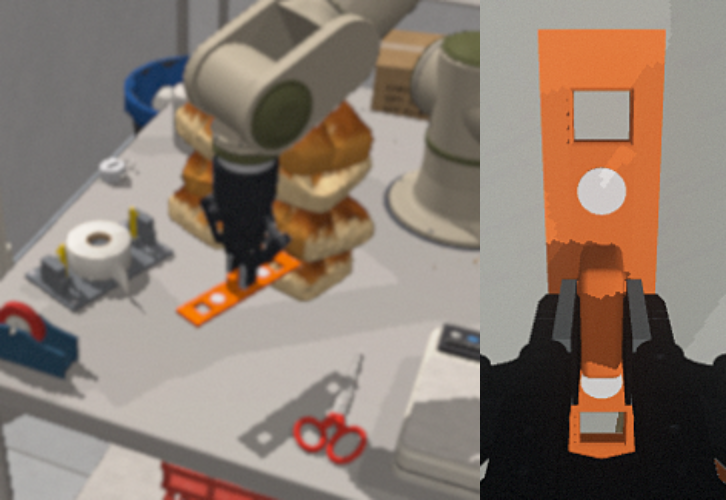

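```bash
cat > inhand.py <<'E'
from h import *; import sys
def inhand(tag):
    c=pickle.load(open(tag+".pkl","rb")); M=c["mount"]; hsv=cv2.cvtColor(c["img"],cv2.COLOR_RGB2HSV)
    m=cv2.inRange(hsv,(5,150,60),(18,255,255)); m[:60]=0; m[370:]=0; m[:,:190]=0;m[:,330:]=0
    cn,hi=cv2.findContours(m,cv2.RETR_CCOMP,cv2.CHAIN_APPROX_NONE)
    out=[]
    for a,h in zip(cn,hi[0]):
        if h[3]>=0 and cv2.contourArea(a)>80:
            mo=cv2.moments(a); p=np.array([mo["m10"],mo["m01"]])/mo["m00"]
            o,d=ray(c,p,M); q=[o+d[0]*((yy-o[1])/d[0,1]) for yy in (21.3,24.3)]
            print("hole",p.round(1),cv2.contourArea(a),"tool x,z at top:",q[0][[0,2]].round(1),"mid:",q[1][[0,2]].round(1),cv2.boundingRect(a))
inhand(sys.argv[1])
E
python3 inhand.py w4
```

```text
hole [258.7 333.4] 438.5 tool x,z at top: [ -0.3 -60.3] mid: [ -0.3 -63.2] (244, 326, 31, 16)
hole [258.6 183.5] 833.0 tool x,z at top: [-0.3 37.3] mid: [-0.3 36.4] (242, 167, 34, 34)
hole [258.9 134.5] 1247.5 tool x,z at top: [-0.2 62.2] mid: [-0.2 61.7] (240, 118, 39, 34)
```

>>> jog_arm:
  targets:
    - {"offset": [0.008, -0.004, 0], "yaw": 0}
    - {"offset": [0.022, -0.012, 0], "yaw": -0.01}
    - {"offset": [0.042, -0.018, 0], "yaw": -0.02}
    - {"offset": [0.065, -0.02, 0], "yaw": -0.03}
    - {"offset": [0.09, -0.02, 0], "yaw": -0.04}
    - {"offset": [0.115, -0.02, 0], "yaw": -0.05}
    - {"offset": [0.14, -0.02, 0], "yaw": -0.056}
    - {"offset": [0.162, -0.02, 0], "yaw": -0.056}
    - {"offset": [0.18, -0.02, 0], "yaw": -0.056}
    - {"offset": [0.19, -0.02, 0], "yaw": -0.056}
    - {"offset": [0.193, -0.02, 0], "yaw": -0.056}
    - {"offset": [0.193, -0.02, 0], "yaw": -0.056}

```text
time_s: 6.43
eef_pos: [526.1, 159.8, 169.1]
ee_rot: [-0.636, 0.636, -0.309, 0.309]
force: [-0.1, 0.5, -0.2]
grip_width: 0.156
```

```bash
python3 look.py w5; python3 inhand.py w5; python3 -c "
import cv2
cv2.imwrite('pics/w5c.png',cv2.resize(cv2.imread('pics/w5.png')[40:330,240:],None,fx=2.9,fy=2.9,interpolation=2)[:600,:800])
cv2.imwrite('pics/w5d.png',cv2.imread('pics/w5.png'))"
```

```text
pos [526.1 159.8 169.1] th -0.9049 j [ 0.08  0.44  1.53 -0.    1.17  0.99] f [-0.1  0.5 -0.2] g 0.156 t 6.4333 tilt [-2.000000e-04 -1.000000e+00 -8.000000e-04  1.691142e+02]
hole [258.6 183.5] 833.0 tool x,z at top: [-0.4 37.3] mid: [-0.4 36.4] (242, 167, 34, 34)
hole [258.8 134.4] 1244.0 tool x,z at top: [-0.3 62.2] mid: [-0.3 61.8] (240, 117, 39, 35)
```

View pics/w5.png

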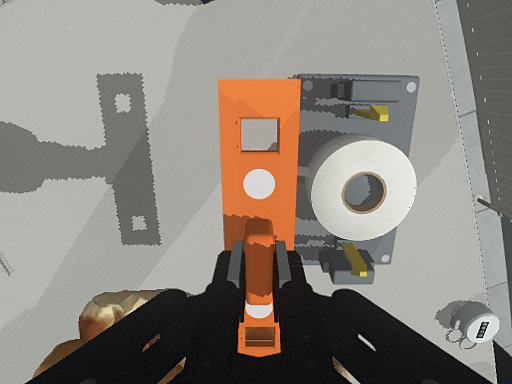

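```bash
python3 -c "
import cv2
cv2.imwrite('pics/w5e.png',cv2.resize(cv2.imread('pics/w5.png')[60:300,290:430],None,fx=2.5,fy=2.5,interpolation=2))
a=cv2.imread('pics/w5.png');import numpy as np
cv2.imwrite('pics/w5f.png',np.hstack([cv2.resize(a[95:135,340:400],None,fx=6,fy=6,interpolation=2),cv2.resize(a[235:275,330:390],None,fx=6,fy=6,interpolation=2)]))"
```

```text
(no output)
```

View pics/w5e.png

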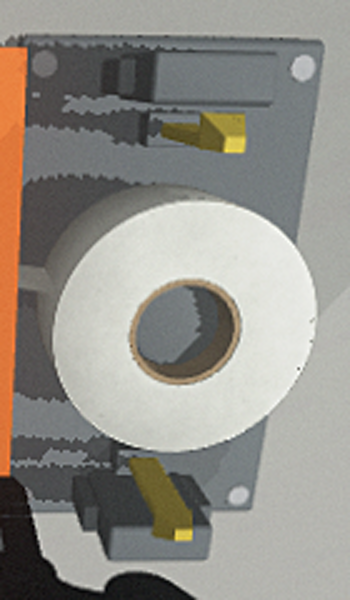

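View pics/w5f.png

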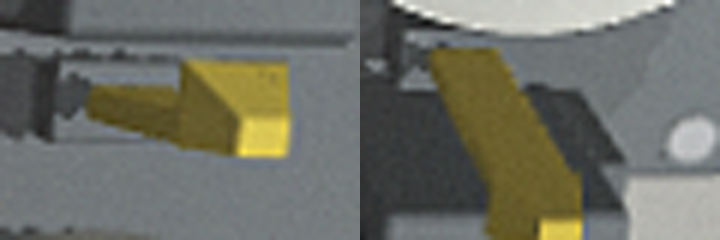

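```bash
python3 - <<'E'
from h import *
c=pickle.load(open("w5.pkl","rb")); T=c["Tw"]
a=onz(c,(384.1,117.5),71.5,T)[0]; b=onz(c,(363.2,273.6),71.5,T)[0]; r=onz(c,(290+185/2.5,60+326/2.5),48,T)[0]
print(a.round(1),b.round(1),np.linalg.norm(a-b).round(1),"mid",((a+b)/2).round(1),"yaw",np.arctan2(*(a-b)[[1,0]])-np.pi/2,"roll",r.round(1))
co=onz(c,np.array([(322,42),(252,510)])/2.5+[290,60],8,T); print("corners",co.round(1),np.linalg.norm(co[0]-co[1]),np.arctan2(*(co[0]-co[1])[[1,0]])-np.pi/2, "centre",(co.mean(0)[:2]-56*np.array([np.cos(-.904),np.sin(-.904)])).round(1))
E
```

```text
[632.5 127.8  71.5] [528.3  46.3  71.5] 132.3 mid [580.4  87.   71.5] yaw -0.9072061754608922 roll [582.2  88.4  48. ]
corners [[690.  104.9   8. ]
 [538.2 -16.3   8. ]] 194.27474730628805 -0.8973757438483183 centre [579.5  88.3]
```

>>> jog_arm:
  targets:
    - {"offset": [0.006, 0, 0], "yaw": 0}
    - {"offset": [0.018, 0, 0], "yaw": 0}
    - {"offset": [0.035, 0, -0.001], "yaw": 0}
    - {"offset": [0.055, 0, -0.0015], "yaw": 0}
    - {"offset": [0.072, 0.005, -0.0017], "yaw": 0}
    - {"offset": [0.084, 0.015, -0.0017], "yaw": 0}
    - {"offset": [0.09, 0.028, -0.0017], "yaw": 0}
    - {"offset": [0.0907, 0.04, -0.0017], "yaw": 0}
    - {"offset": [0.0907, 0.049, -0.0017], "yaw": 0}
    - {"offset": [0.0907, 0.055, -0.0017], "yaw": 0}
    - {"offset": [0.0907, 0.057, -0.0017], "yaw": 0}
    - {"offset": [0.0907, 0.057, -0.0017], "yaw": 0}

```text
time_s: 7.48
eef_pos: [580.2, 88.4, 111.7]
ee_rot: [-0.636, 0.636, -0.309, 0.308]
force: [0.1, 0.7, -0.9]
grip_width: 0.155
```

```bash
python3 look.py w6; python3 look.py s6 scene;python3 look.py t6 top; python3 -c "
import cv2,numpy as np
a=cv2.imread('pics/s6.png')[160:280,170:290];b=cv2.imread('pics/w6.png')[60:384,180:340]
t=cv2.imread('pics/t6.png')[120:220,190:290]
a=cv2.resize(a,(390,390));b=cv2.resize(b,(192,390));t=cv2.resize(t,(210,390));cv2.imwrite('pics/c6.png',np.hstack([a,b]))"
```

```text
pos [580.2  88.4 111.7] th -0.9035 j [-0.05  0.58  1.47 -0.    1.09  0.86] f [ 0.1  0.7 -0.9] g 0.155 t 7.4833 tilt [-9.000000e-04 -1.000000e+00 -1.300000e-03  1.116664e+02]
pos [580.4  88.4 112.3] th -0.9036 j [-0.05  0.58  1.47 -0.    1.09  0.86] f [-1.   0.4 -0.3] g 0.16 t 7.5333 tilt [-3.000000e-04 -1.000000e+00 -6.000000e-04  1.122981e+02]
pos [580.6  88.3 112.7] th -0.9036 j [-0.05  0.58  1.47 -0.    1.09  0.86] f [-0.5 -0.1 -0.9] g 0.153 t 7.5833 tilt [ 2.000000e-04 -1.000000e+00 -1.000000e-04  1.126536e+02]
```

View pics/c6.png

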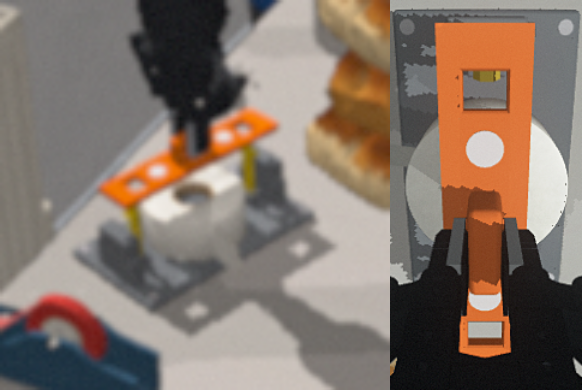

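```bash
python3 inhand.py w6; python3 - <<'E'
from h import *
c=pickle.load(open("w6.pkl","rb")); a=c["img"][:,:,::-1]
cv2.imwrite("pics/w6z.png",cv2.resize(a[105:165,225:295],None,fx=8,fy=8,interpolation=2))
for u in [(255,115),(261,125)]: print(onz(c,u,71.5,c["Tw"]))
P=[(580.5+s*66*.786+q*3*.618,87.5+s*66*.618-q*3*.786,71.5) for s in(1,) for q in(-1,1)]
print(proj(c,P,c["Tw"]))
E
```

```text
hole [258.5 333.5] 433.0 tool x,z at top: [ -0.5 -60.3] mid: [ -0.5 -63.2] (244, 326, 30, 16)
hole [258.6 309.9] 359.0 tool x,z at top: [ -0.4 -42. ] mid: [ -0.4 -44.5] (244, 301, 30, 18)
hole [258.6 183.5] 833.0 tool x,z at top: [-0.4 37.3] mid: [-0.4 36.4] (242, 167, 34, 34)
hole [258.7 134.4] 1225.5 tool x,z at top: [-0.4 62.2] mid: [-0.4 61.7] (240, 118, 39, 34)
[[633.53406245 133.49924794  71.5       ]]
[[631.37727934 127.69865358  71.5       ]]
[[255.72776493 122.83519456]
 [266.85741452 122.84925887]]
```

View pics/w6z.png

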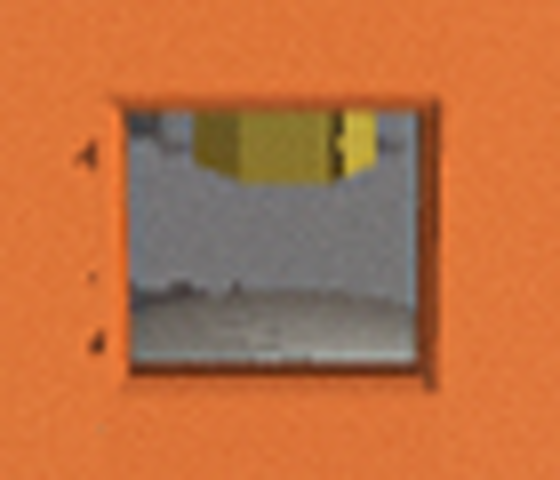

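>>> jog_arm:
  targets:
    - {"offset": [0.0006, 0.001, -0.0002], "yaw": 0}
    - {"offset": [0.0012, 0.004, -0.0004], "yaw": 0}
    - {"offset": [0.0012, 0.007, -0.0004], "yaw": 0}
    - {"offset": [0.0012, 0.01, -0.0004], "yaw": 0}
    - {"offset": [0.0012, 0.012, -0.0004], "yaw": 0}
    - {"offset": [0.0012, 0.014, -0.0004], "yaw": 0}
    - {"offset": [0.0012, 0.015, -0.0004], "yaw": 0}
    - {"offset": [0.0012, 0.015, -0.0004], "yaw": 0}

```text
time_s: 8.3
eef_pos: [581.0, 87.1, 97.5]
ee_rot: [-0.636, 0.636, -0.309, 0.309]
force: [0.3, 0.9, -0.9]
grip_width: 0.154
```

```bash
python3 look.py w7; python3 look.py s7 scene; python3 inhand.py w7; python3 -c "
import cv2,numpy as np
a=cv2.imread('pics/s7.png')[180:260,190:270];b=cv2.imread('pics/w7.png')[60:384,180:340];d=cv2.imread('pics/w7.png')[105:165,225:295]
a=cv2.resize(a,(390,390),interpolation=2);b=cv2.resize(b,(192,390));d=cv2.resize(d,(210,390));cv2.imwrite('pics/c7.png',np.hstack([a,b,d]))"
```

```text
pos [581.   87.1  97.5] th -0.9037 j [-0.05  0.6   1.48 -0.    1.06  0.85] f [ 0.3  0.9 -0.9] g 0.154 t 8.3 tilt [ 1.0000e-04 -1.0000e+00 -2.0000e-04  9.7504e+01]
pos [581.1  87.1  97.7] th -0.9037 j [-0.05  0.6   1.48 -0.    1.06  0.85] f [ 0.1  0.5 -0.8] g 0.155 t 8.35 tilt [ 3.00000e-04 -1.00000e+00  0.00000e+00  9.77149e+01]
hole [258.5 333.5] 433.0 tool x,z at top: [ -0.5 -60.3] mid: [ -0.5 -63.2] (244, 326, 30, 16)
hole [258.6 183.5] 835.0 tool x,z at top: [-0.4 37.3] mid: [-0.4 36.4] (242, 167, 34, 34)
hole [258.7 134.5] 1220.5 tool x,z at top: [-0.4 62.1] mid: [-0.4 61.7] (240, 118, 39, 34)
```

View pics/c7.png

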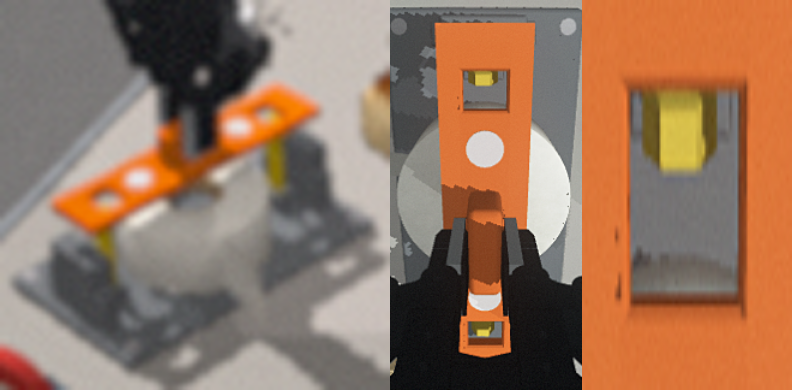

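>>> jog_arm:
  targets:
    - {"offset": [0, 0.001, 0], "yaw": 0}
    - {"offset": [0, 0.002, 0], "yaw": 0}
    - {"offset": [0, 0.003, 0], "yaw": 0}
    - {"offset": [0, 0.003, 0], "yaw": 0}
    - {"offset": [0, 0.003, 0], "yaw": 0}

```text
time_s: 8.82
eef_pos: [581.2, 87.1, 94.8]
ee_rot: [0.636, -0.636, 0.309, -0.309]
force: [-0.6, -1.2, -0.9]
grip_width: 0.156
```

```bash
python3 look.py w8
```

```text
pos [581.2  87.1  94.8] th -0.9037 j [-0.05  0.6   1.48 -0.    1.06  0.85] f [-0.6 -1.2 -0.9] g 0.156 t 8.8167 tilt [ 5.00000e-04 -1.00000e+00  3.00000e-04  9.48459e+01]
```

>>> jog_arm:
  targets:
    - {"offset": [0, 0.0005, 0], "yaw": 0}
    - {"offset": [0, 0.001, 0], "yaw": 0}
    - {"offset": [0, 0.001, 0], "yaw": 0}
    - {"offset": [0, 0.001, 0], "yaw": 0}

```text
time_s: 9.2
eef_pos: [581.3, 87.1, 93.9]
ee_rot: [0.636, -0.636, 0.308, -0.309]
force: [-0.0, 0.8, 0.5]
grip_width: 0.156
```

```bash
python3 look.py w9; python3 look.py s9 scene; python3 -c "
import cv2,numpy as np
a=cv2.imread('pics/s9.png')[180:260,190:270];b=cv2.imread('pics/w9.png')[60:384,180:340];d=cv2.imread('pics/w9.png')[105:165,225:295]
a=cv2.resize(a,(390,390),interpolation=2);b=cv2.resize(b,(192,390));d=cv2.resize(d,(210,390));cv2.imwrite('pics/c9.png',np.hstack([a,b,d]))"
```

```text
pos [581.3  87.1  93.9] th -0.9037 j [-0.05  0.6   1.48 -0.    1.05  0.85] f [-0.   0.8  0.5] g 0.156 t 9.2 tilt [ 7.00000e-04 -1.00000e+00  5.00000e-04  9.39289e+01]
pos [581.3  87.1  93.9] th -0.9037 j [-0.05  0.6   1.48 -0.    1.05  0.85] f [0.4 0.4 0.7] g 0.158 t 9.25 tilt [ 7.00000e-04 -1.00000e+00  5.00000e-04  9.39444e+01]
```

View pics/c9.png

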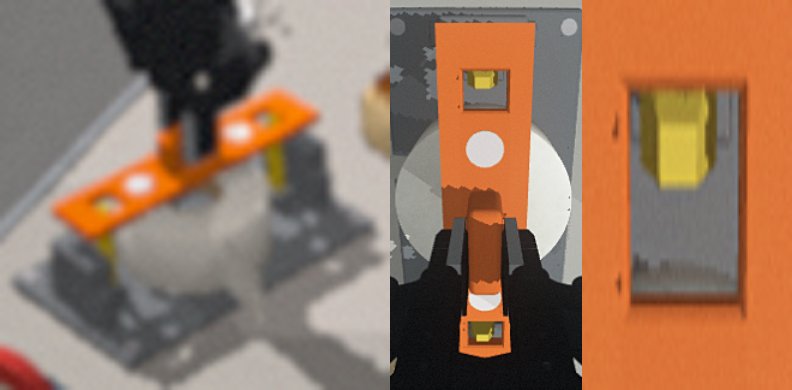

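>>> jog_arm:
  targets:
    - {"offset": [0, 0, 0], "yaw": 0}
    - {"offset": [0, 0, 0], "yaw": 0}
    - {"offset": [0, 0, 0], "yaw": 0}
    - {"offset": [0, 0, 0], "yaw": 0}
    - {"offset": [0, 0, 0], "yaw": 0}
    - {"offset": [0, 0, 0], "yaw": 0}
  fingers: 0.04

```text
time_s: 9.8
eef_pos: [581.2, 87.1, 93.9]
ee_rot: [0.636, -0.636, 0.308, -0.309]
force: [-0.4, -0.5, 0.1]
grip_width: 0.47
```

>>> jog_arm:
  targets:
    - {"offset": [0, -0.004, 0], "yaw": 0}
    - {"offset": [0, -0.012, 0], "yaw": 0}
    - {"offset": [0, -0.025, 0], "yaw": 0}
    - {"offset": [0, -0.04, 0], "yaw": 0}
    - {"offset": [0, -0.052, 0], "yaw": 0}
    - {"offset": [0, -0.058, 0], "yaw": 0}
    - {"offset": [0, -0.06, 0], "yaw": 0}
    - {"offset": [0, -0.06, 0], "yaw": 0}

```text
time_s: 10.47
eef_pos: [581.3, 87.1, 154.3]
ee_rot: [0.636, -0.636, 0.308, -0.309]
force: [-0.5, 0.1, 0.0]
grip_width: 0.471
```

```bash
python3 look.py w10; python3 look.py s10 scene; python3 -c "
import cv2,numpy as np
a=cv2.imread('pics/s10.png')[180:260,190:270];b=cv2.imread('pics/w10.png')[60:384,150:370]
a=cv2.resize(a,(500,500),interpolation=2);b=cv2.resize(b,(300,500));cv2.imwrite('pics/c10.png',np.hstack([a,b]))"
```

```text
pos [581.3  87.1 154.3] th -0.9037 j [-0.05  0.53  1.43 -0.    1.18  0.85] f [-0.5  0.1  0. ] g 0.471 t 10.4667 tilt [ 1.100000e-03 -1.000000e+00  1.000000e-03  1.543371e+02]
pos [581.   87.1 153.7] th -0.9037 j [-0.05  0.53  1.43 -0.    1.18  0.85] f [-0.4 -0.3 -0.7] g 0.466 t 10.5167 tilt [ 3.000000e-04 -1.000000e+00  1.000000e-04  1.536764e+02]
```

View pics/c10.png

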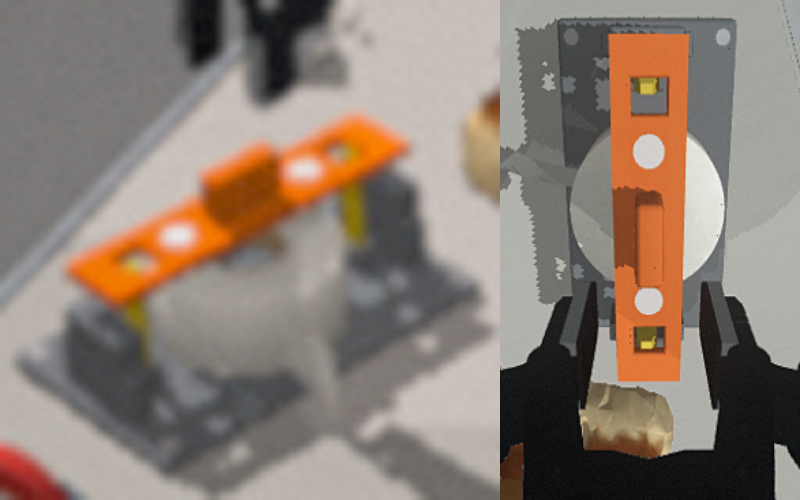

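>>> jog_arm:
  targets:
    - {"offset": [0, 0, 0], "yaw": 0}
    - {"offset": [0, 0, 0], "yaw": 0}
    - {"offset": [0, 0, 0], "yaw": 0}
    - {"offset": [0, 0.005, 0], "yaw": 0}
    - {"offset": [0, 0.012, 0], "yaw": 0}
    - {"offset": [0, 0.02, 0], "yaw": 0}
    - {"offset": [0, 0.028, 0], "yaw": 0}
    - {"offset": [0, 0.034, 0], "yaw": 0}
    - {"offset": [0, 0.037, 0], "yaw": 0}
    - {"offset": [0, 0.038, 0], "yaw": 0}
    - {"offset": [0, 0.038, 0], "yaw": 0}
  fingers: 0.0

```text
time_s: 11.48
eef_pos: [580.9, 87.1, 115.1]
ee_rot: [-0.636, 0.636, -0.309, 0.309]
force: [-0.4, 1.2, -0.1]
grip_width: 0.001
```

```bash
python3 look.py w11; python3 look.py s11 scene; python3 -c "
import cv2,numpy as np
a=cv2.imread('pics/s11.png')[180:260,190:270];b=cv2.imread('pics/w11.png')[60:384,150:370]
a=cv2.resize(a,(500,500),interpolation=2);b=cv2.resize(b,(300,500));cv2.imwrite('pics/c11.png',np.hstack([a,b]))"
```

```text
pos [580.9  87.1 115.1] th -0.9037 j [-0.05  0.58  1.47 -0.    1.1   0.85] f [-0.4  1.2 -0.1] g 0.001 t 11.4833 tilt [-3.000000e-04 -1.000000e+00 -6.000000e-04  1.151021e+02]
pos [581.   87.1 115.5] th -0.9037 j [-0.05  0.58  1.47 -0.    1.1   0.85] f [-0.5  0.5 -0.3] g -0.0 t 11.5333 tilt [ 2.000000e-04 -1.000000e+00 -1.000000e-04  1.154681e+02]
```

View pics/c11.png

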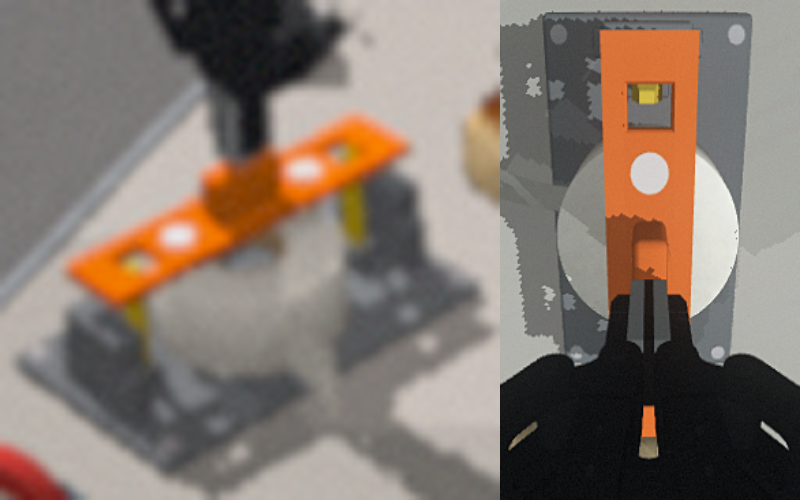

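Closed tips are centred on the grip. Press down gradually.

>>> jog_arm:
  targets:
    - {"offset": [0, 0.001, 0], "yaw": 0}
    - {"offset": [0, 0.002, 0], "yaw": 0}
    - {"offset": [0, 0.003, 0], "yaw": 0}
    - {"offset": [0, 0.004, 0], "yaw": 0}
    - {"offset": [0, 0.005, 0], "yaw": 0}
    - {"offset": [0, 0.006, 0], "yaw": 0}
    - {"offset": [0, 0.006, 0], "yaw": 0}

```text
time_s: 12.17
eef_pos: [581.3, 87.1, 109.9]
ee_rot: [0.636, -0.636, 0.308, -0.309]
force: [0.2, -1.3, 2.7]
grip_width: 0.004
```

>>> jog_arm:
  targets:
    - {"offset": [0, 0.001, 0], "yaw": 0}
    - {"offset": [0, 0.002, 0], "yaw": 0}
    - {"offset": [0, 0.003, 0], "yaw": 0}
    - {"offset": [0, 0.004, 0], "yaw": 0}
    - {"offset": [0, 0.004, 0], "yaw": 0}

```text
time_s: 12.58
eef_pos: [582.1, 87.0, 107.2]
ee_rot: [0.637, -0.636, 0.307, -0.31]
force: [0.0, 0.0, 9.7]
grip_width: -0.0
```

>>> jog_arm:
  targets:
    - {"offset": [0, 0.001, 0], "yaw": 0}
    - {"offset": [0, 0.002, 0], "yaw": 0}
    - {"offset": [0, 0.003, 0], "yaw": 0}
    - {"offset": [0, 0.004, 0], "yaw": 0}
    - {"offset": [0, 0.004, 0], "yaw": 0}

```text
time_s: 13.0
eef_pos: [581.9, 87.0, 102.7]
ee_rot: [0.636, -0.636, 0.308, -0.31]
force: [0.8, 1.6, 0.4]
grip_width: -0.005
```

>>> jog_arm:
  targets:
    - {"offset": [0, 0.001, 0], "yaw": 0}
    - {"offset": [0, 0.002, 0], "yaw": 0}
    - {"offset": [0, 0.003, 0], "yaw": 0}
    - {"offset": [0, 0.004, 0], "yaw": 0}
    - {"offset": [0, 0.005, 0], "yaw": 0}
    - {"offset": [0, 0.006, 0], "yaw": 0}
    - {"offset": [0, 0.006, 0], "yaw": 0}

```text
time_s: 13.58
eef_pos: [581.9, 87.0, 96.6]
ee_rot: [0.636, -0.636, 0.308, -0.31]
force: [-0.3, 0.5, 1.3]
grip_width: -0.001
```

```bash
python3 look.py w12; python3 look.py s12 scene; python3 -c "
import cv2,numpy as np
a=cv2.imread('pics/s12.png')[180:260,190:270];b=cv2.imread('pics/w12.png')[60:384,150:370]
a=cv2.resize(a,(500,500),interpolation=2);b=cv2.resize(b,(300,500));cv2.imwrite('pics/c12.png',np.hstack([a,b]))"
```

```text
pos [581.9  87.   96.6] th -0.9037 j [-0.05  0.6   1.48 -0.    1.06  0.85] f [-0.3  0.5  1.3] g -0.001 t 13.5833 tilt [ 2.10000e-03 -1.00000e+00  2.10000e-03  9.66079e+01]
pos [581.9  87.   96.6] th -0.9037 j [-0.05  0.6   1.48 -0.    1.06  0.85] f [-0.2  0.4  0.6] g -0.001 t 13.6333 tilt [ 2.10000e-03 -1.00000e+00  2.10000e-03  9.65988e+01]
```

View pics/c12.png

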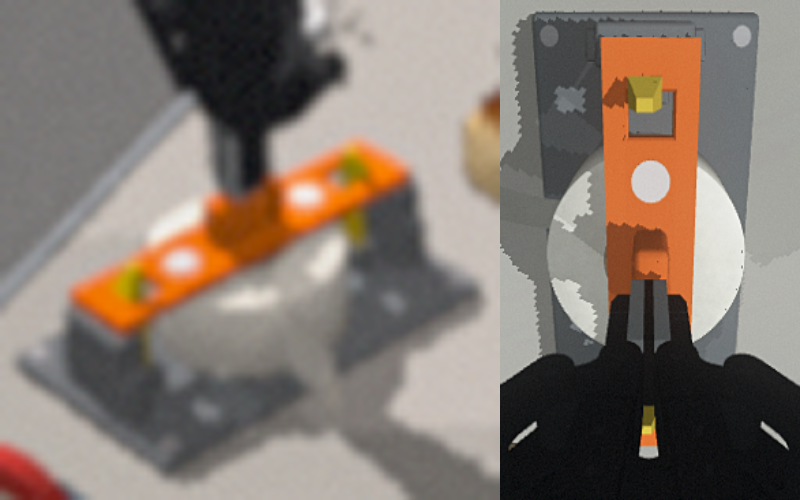

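Both hooks stand through the bar, and it is down on the towers. Press about 2 mm more to seat it, then retreat.

>>> jog_arm:
  targets:
    - {"offset": [0, 0.001, 0], "yaw": 0}
    - {"offset": [0, 0.002, 0], "yaw": 0}
    - {"offset": [0, 0.0025, 0], "yaw": 0}
    - {"offset": [0, 0.0025, 0], "yaw": 0}

```text
time_s: 14.02
eef_pos: [582.0, 87.0, 96.5]
ee_rot: [0.637, -0.636, 0.307, -0.31]
force: [-9.3, -1.1, 22.1]
grip_width: -0.001
```

>>> jog_arm:
  targets:
    - {"offset": [0, -0.006, 0], "yaw": 0}
    - {"offset": [0, -0.02, 0], "yaw": 0}
    - {"offset": [0, -0.04, 0], "yaw": 0}
    - {"offset": [0, -0.065, 0], "yaw": 0}
    - {"offset": [-0.02, -0.08, 0], "yaw": 0}
    - {"offset": [-0.045, -0.09, 0], "yaw": 0}
    - {"offset": [-0.07, -0.09, 0], "yaw": 0}
    - {"offset": [-0.09, -0.09, 0], "yaw": 0}
    - {"offset": [-0.1, -0.09, 0], "yaw": 0}
    - {"offset": [-0.1, -0.09, 0], "yaw": 0}

```text
time_s: 14.85
eef_pos: [518.9, 166.9, 186.2]
ee_rot: [0.637, -0.636, 0.307, -0.309]
force: [1.0, -0.7, -0.2]
grip_width: -0.001
```

```bash
python3 look.py w13; python3 look.py s13 scene; python3 look.py t13 top; python3 -c "
import cv2,numpy as np
a=cv2.imread('pics/s13.png')[180:260,190:270];b=cv2.imread('pics/w13.png')[60:300,270:450]
a=cv2.resize(a,(430,500),interpolation=2);b=cv2.resize(b,(370,500));cv2.imwrite('pics/c13.png',np.hstack([a,b]))"
```

```text
pos [518.9 166.9 186.2] th -0.9013 j [ 0.1   0.41  1.53 -0.    1.2   1.  ] f [ 1.  -0.7 -0.2] g -0.001 t 14.85 tilt [ 2.700000e-03 -1.000000e+00  2.400000e-03  1.862076e+02]
pos [519.8 165.9 186.2] th -0.9022 j [ 0.09  0.41  1.53 -0.    1.2   1.  ] f [-0.5 -0.5 -0.5] g 0.002 t 14.9 tilt [ 3.200000e-03 -1.000000e+00  2.500000e-03  1.861652e+02]
pos [520.2 165.2 186.1] th -0.9032 j [ 0.09  0.41  1.53 -0.    1.2   1.  ] f [ 0.7 -0.1 -0. ] g 0.003 t 14.95 tilt [ 3.300000e-03 -1.000000e+00  2.600000e-03  1.861043e+02]
```

View pics/c13.png

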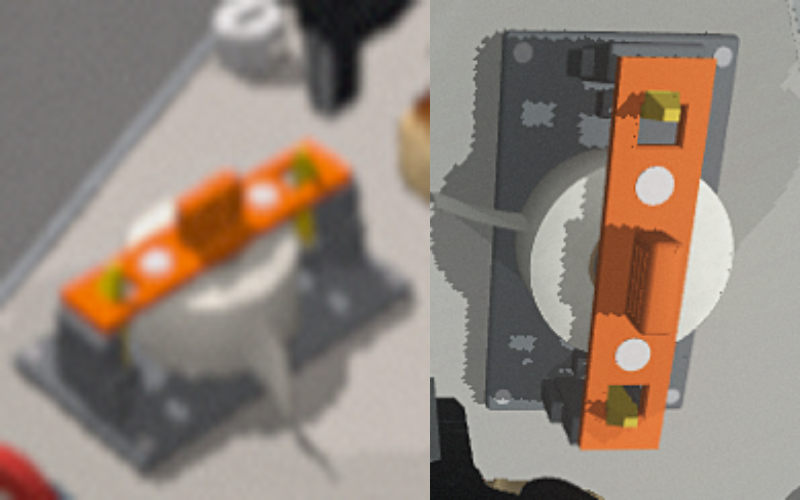

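View pics/t13.png

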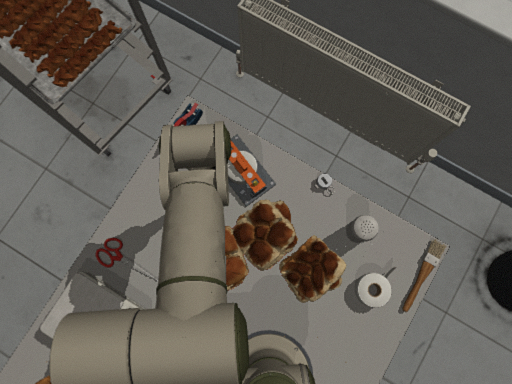

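```bash
python3 look.py w14; python3 look.py s14 scene; python3 - <<'E'
from h import *
W=pickle.load(open("w14.pkl","rb"));S=pickle.load(open("s14.pkl","rb"))
def marks(c,box,z0):
    im=cv2.cvtColor(c["img"],cv2.COLOR_RGB2HSV); x0,y0,x1,y1=box
    orange=cv2.inRange(im,(5,150,60),(18,255,255)); m=np.zeros_like(orange); m[y0:y1,x0:x1]=orange[y0:y1,x0:x1]
    cn,hi=cv2.findContours(m,cv2.RETR_CCOMP,cv2.CHAIN_APPROX_NONE); r=[]
    for a,h in zip(cn,hi[0]):
        if h[3]>=0 and cv2.contourArea(a)>8:
            mo=cv2.moments(a); p=np.array([mo["m10"],mo["m01"]])/mo["m00"]; v=c["img"][int(p[1]),int(p[0])]
            if v.min()>140: r.append(p)
            print(p.round(1),cv2.contourArea(a),v)
    return r
a=marks(W,(270,60,450,300),0); b=marks(S,(190,180,270,260),0)
if len(a)==2 and len(b)==2:
  a=sorted(a,key=lambda p:p[1]); b=sorted(b,key=lambda p:p[0])
  for p,q in zip(a,b):
    o1,d1=ray(W,p,W["Tw"]);o2,d2=ray(S,q,S["T"]);d1=d1[0]/np.linalg.norm(d1);d2=d2[0]/np.linalg.norm(d2)
    t=np.linalg.lstsq(np.c_[d1,-d2],o2-o1,rcond=None)[0];A=o1+t[0]*d1;B=o2+t[1]*d2;print("mark",((A+B)/2).round(1),"gap",np.linalg.norm(A-B).round(1))
for z in (57,73):
  P=[(580.5+s*.786,87.5+s*.618,z) for s in (38,-38)]; print(z,"pred w",proj(W,P,W["Tw"]).round(1).tolist(),"s",proj(S,P).round(1).tolist())
E
```

```text
pos [520.4 164.9 186. ] th -0.9039 j [ 0.09  0.41  1.53 -0.    1.2   1.  ] f [-0.3  0.1 -0.2] g -0.002 t 15.0 tilt [ 3.300000e-03 -1.000000e+00  2.500000e-03  1.860327e+02]
pos [520.5 164.8 186. ] th -0.9043 j [ 0.09  0.41  1.53 -0.    1.2   1.  ] f [ 0.3  0.5 -0.2] g -0.004 t 15.05 tilt [ 3.300000e-03 -1.000000e+00  2.500000e-03  1.860033e+02]
[361.6 253.8] 335.5 [108  95  44]
[365.6 229.6] 249.0 [210 206 204]
[376.1 148.4] 324.5 [216 211 211]
[378.1 116.4] 509.0 [99 83 31]
[218.5 221.4] 31.0 [228 217 218]
[238.5 210.8] 32.0 [230 205 197]
[245.4 206.8] 29.5 [135 109   2]
mark [611.6 108.1  57.9] gap 2.2
mark [551.8  62.   58.6] gap 2.7
57 pred w [[373.3, 146.4], [363.4, 227.4]] s [[219.4, 222.3], [239.4, 211.5]]
73 pred w [[380.4, 150.0], [369.3, 235.1]] s [[219.1, 217.6], [239.2, 207.0]]
```

```bash
python3 - <<'E'
from rig import ctrl
print(ctrl.sense()["force"].round(1),ctrl.finish_job())
E
```

```text
the job is handed in; nothing more can be done
[ 0.2 -0.4 -0.5] None
```

The keeper bar is fitted on the holder and the job is handed in, at about 15 s of the 61 s allowed.

I gripped the bar by its finger grip, carried it to the holder and laid it on the two hooks. I let go while it rested on the tips, with the underside about 67 mm above the table. Then I pressed straight down on the grip with the closed fingers: the force reached 9.7 N and dropped to about 0 as the bar passed the barbs. A last seating press read about 22 N against the towers, and the arm then retreated clear.

**Last checks:**
- **Fit:** the pictures show both hooks standing through the windows and the bar lying level on both towers. The two press marks measure 57.9 and 58.6 mm high; fully home is 57 mm and unpressed is 73 mm. The rays from the two cameras missed each other by 2 to 3 mm, so those heights are good only to about that. I had no direct reading of the hook joints.
- **Dredger:** it sits at the same place in the top picture as before.
- **Clear of everything:** the wrist force was near zero at hand-in, with nothing touching the robot.

No check failed.

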